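Check a serviced dial indicator for a sticking plunger

TASK

Check the serviced dial indicator, the one with the green bezel, for a sticking plunger: with the fingertips, gently press its plunger down by more than half of its travel, let it spring fully up, then press and let it up a second time in the same way, and withdraw. Do not lift, tilt or push along its stand, and do not touch the yellow and blue indicators or the loose things on the bench.

Things in the scene. Friction and masses are not known exactly. Their poses are not given: they have to be found in the camera images.
- stand_green: THE ONE TO CHECK. Loose 1.4 kg steel stand with a dial indicator, green bezel (62 diameter, face to the stand's +x), held upside down: plunger straight up. Base 90 (x) x 70 (y) x 22 high, green stripe; dial centre 68 up, post at x = -30 up to 84, fixed stem (9 diameter) up to 114. Origin: underside centre, below the plunger; z up. The stands differ in colour only; their places vary.
- tip_green (a point): Centre of the top face of the green indicator's plunger tip, a flat red disc 16 in diameter and 4 thick on a 6 diameter rod. 134 above the table with the plunger up; moves down with it. z up.
- plunger_green (a joint): Plunger of the green indicator, m: 0 fully up (sprung), 0.012 fully down. Pushing straight down takes about 2 N to start and 7 N at the very bottom (420 N/m); it springs back up by itself when let go.
- stand_yellow: To be left alone. Loose 1.4 kg steel stand with a dial indicator, yellow bezel (62 diameter, face to the stand's +x), held upside down: plunger straight up. Base 90 (x) x 70 (y) x 22 high, yellow stripe; dial centre 68 up, post at x = -30 up to 84, fixed stem (9 diameter) up to 114. Origin: underside centre, below the plunger; z up. The stands differ in colour only; their places vary.
- tip_yellow (a point): Centre of the top face of the yellow indicator's plunger tip, a flat red disc 16 in diameter and 4 thick on a 6 diameter rod. 134 above the table with the plunger up; moves down with it. z up.
- plunger_yellow (a joint): Plunger of the yellow indicator, m: 0 fully up (sprung), 0.012 fully down. Pushing straight down takes about 2 N to start and 7 N at the very bottom (420 N/m); it springs back up by itself when let go.
- stand_blue: To be left alone. Loose 1.4 kg steel stand with a dial indicator, blue bezel (62 diameter, face to the stand's +x), held upside down: plunger straight up. Base 90 (x) x 70 (y) x 22 high, blue stripe; dial centre 68 up, post at x = -30 up to 84, fixed stem (9 diameter) up to 114. Origin: underside centre, below the plunger; z up. The stands differ in colour only; their places vary.
- tip_blue (a point): Centre of the top face of the blue indicator's plunger tip, a flat red disc 16 in diameter and 4 thick on a 6 diameter rod. 134 above the table with the plunger up; moves down with it. z up.
- plunger_blue (a joint): Plunger of the blue indicator, m: 0 fully up (sprung), 0.012 fully down. Pushing straight down takes about 2 N to start and 7 N at the very bottom (420 N/m); it springs back up by itself when let go.
- ring_gauge: Bystander: steel setting ring lying flat, outer diameter 60, hole 38, height 18. Origin: centre of its underside.
- jar: Bystander: small amber jar with a white cap, diameter 44, height 55, standing. Origin: centre of its underside.
- plug_gauge: Bystander: brass plug gauge standing upright, diameter 26 at the foot, 16 to 20 above, height 70. Origin: centre of its underside.
- gauge_block: Bystander: steel block 35 x 60 x 20 high, lying flat. Origin: centre of its underside.
Things that resemble listed ones, but are neither listed nor needed, are in the scene too. What is shaped like the stand_green but brown or pink is not meant.

How it is judged (in metres and radians):
On the way, in this order (a step that is already met when the one before it is completed fails the run):
1. the green indicator's plunger pressed about half way down or more (value of joint plunger_green above 0.0055 m), for 0.05 s.
2. the plunger let up fully (value of joint plunger_green below 0.001 m), for 0.1 s.
3. the plunger pressed a second time, about half way down or more (value of joint plunger_green above 0.0055 m), for 0.05 s.
4. the plunger let up fully again (value of joint plunger_green below 0.001 m), for 0.1 s.
At the end, for the whole second after the job is handed in: All three plungers are fully up (within 1 mm), the three stands are upright (within 0.05 rad), at rest and within 10 mm of where they began, and the loose things are within 5 mm of where they began (value of joint each of plunger_green, plunger_yellow, plunger_blue below 0.001 m and distance of each of stand_green, stand_yellow, stand_blue from where it was at the start of the episode below 0.01 m and angle between each of stand_green, stand_yellow, stand_blue's own z axis and vertical below 0.05 rad and linear speed of stand_green below 0.02 m/s and distance of each of ring_gauge, jar, plug_gauge, gauge_block from where it was at the start of the episode below 0.005 m); the robot touches nothing.
It fails at once if the green indicator pressed hard (over 20 N), or pressed with the arm instead of the fingers (contact force between the fingers and stand_green above 20 N or contact force between the arm and stand_green above 1 N).
It fails at once if the green indicator's stand pushed along (over 10 mm), lifted (over 5 mm) or tilted (over 0.1 rad) (distance of stand_green from where it was at the start of the episode above 0.01 m or height (world z) of stand_green above 0.005 m or angle between stand_green's own z axis and vertical above 0.1 rad).
It fails at once if the yellow or blue indicator touched (contact force between any of the fingers, the arm and stand_yellow above 1 N or contact force between any of the fingers, the arm and stand_blue above 1 N or value of joint any of plunger_yellow, plunger_blue above 0.002 m).
It fails at once if a loose bystander touched (contact force between any of the fingers, the arm and ring_gauge above 1 N or contact force between any of the fingers, the arm and jar above 1 N or contact force between any of the fingers, the arm and plug_gauge above 1 N or contact force between any of the fingers, the arm and gauge_block above 1 N).
It also fails if it takes over 40 s, if anything falls off the work surface, if the arm or the gripper's body presses on something with over 40 N, if the wrist force passes 120 N, or if a joint passes its speed limit or range.

ROBOT

A 6-joint arm with a two-finger parallel gripper is mounted at the origin on the work surface. World frame = base frame: x ahead of the robot, y to its left, z up, the work surface at z = 0. Lengths are in mm, angles in rad, forces in N, time in s.
With the tool pointing down it reaches from about 275 to 875 mm from the base axis. Payload 12.5 kg.
Tool frame: the origin (TCP) lies at the very end of the fingers, on their centre line; the grasp point (between the pads) lies 19 mm behind it; x points along the fingers, z is the direction in which the jaws open and shut, and the axes are right-handed (so a half turn about x gives the same grasp; the last joint's range is limited). The gripper opens to 85 mm and grips with 20 to 120 N. Pads are 22 mm wide; open, the fingers measure 114 mm over their backs; the gripper's body (76 mm by 85 mm) begins 54 mm behind the grasp point. The pads swing forward as they close: fully open they stand 13 mm farther back than shut.
Start: joints at [1.156, 0.351, 1.652, -0, 1.139, -0.085], TCP at [178.088, 520.355, 231.29] pointing down, gripper open.
Joint ranges: [-2.75, 2.75], [-0.79, 2.1], [0.01, 2.65], [-1.57, 4.71], [0.07, 3.14], [-2.87, 2.87]. Speed limits (rad/s): [2.22, 2.22, 2.79, 3.14, 3.14, 3.14].

INTERFACE

Orientations are given as [roll, pitch, yaw] about the fixed x, y, z axes, in that order (R = Rz(yaw) Ry(pitch) Rx(roll)).
In Python, from workcell import ctrl, vision gives the robot as it stands. The module is installed in compiled form; this text tells all that it offers.
- The arm moves only by the tool apply_moves, never from a script. Its argument "commands" is a list of rows, each a list of 3 entries, a list of its own where there are three numbers: the finger opening in mm, from 0 to 85.4, then the shift along the tool's x, y, z in mm, then the turn about the tool's x in degrees. In form: [[jaw, [dx, dy, dz], turn], ...]. A call has exactly 8 rows; each row is the pose to reach, as a shift and turn from the pose commanded when the call began, along the tool's axes at that moment; what a row does not reach only later rows make up. A row lasts 1/10 s, in which the tool goes at most 50 mm and 8.59 degrees, less where a joint would pass 70% of its speed; a pose out of reach is approached as far as the arm can. A call with a gripper value outside its range is refused whole. The fingers move at their own pace and stop on an object; "grip_force" is the grip in N (left out, the last holds). Time passes only in rows, so rows that repeat a pose let the fingers close, or fill a call up. It gives the time, the measured TCP pose, the force and the opening at its end, in the units of the state.
- ctrl.get_obs(): the state, without advancing time (a new reading comes with each control period).
- vision.capture(name): name is "scene" or "top"; returns the picture (400x640x3 uint8, red, green, blue); there is no depth.
- vision.camera_params(name): a dict with "fx", "fy", "cx", "cy" (pixels), "rvec" (rotation vector, rad) and "tvec" (3), from world to camera coordinates, as OpenCV has them. Camera axes: x right, y down, z forward; pixel columns grow to the right and rows downward; lengths in mm; the calibration is good to about 2 mm. A picture is of the moment at which its call begins. camera_params takes no time and is no camera call.
- ctrl.finish_job(): hands the job in, once; it reports no verdict.
Trained networks look in the newest picture that a camera, given by its name, has taken for a name from the list of things; names that differ only in an ending like _2 or _b are one class to them, and where a whole thing is asked for, a point or a joint stands for the part that bears it (a point fixed in the world has none). Each returns a list of dicts, best first, with "confidence" (0 to 1); they miss things now and then, are a little off and sometimes report something else, mostly with a low value. They report only what shows in the picture. A call takes as long as a camera call. They do not tell look-alikes from the thing itself.
- vision.cut_out(target, camera): "pixels" (400x640 bool, what is visible of it) and "centre" ([column, row] in pixels, amid what is visible of it).
The state is a dict: "time_s": time; "qpos": joint angles; "qd": joint speeds; "joint_torque": joint torques, N m; "position": TCP position; "ee_rot": TCP orientation; "wrist_force": force on the tool from outside, world axes, zero at the start; "ft_torque": the same for the moment, N m; "gripper_width": finger opening in mm.
Only numpy, scipy, OpenCV 4.12 (cv2) and the standard library are available. Lean on these libraries where they do the work, as an engineer would, in place of code of your own. Each camera call takes 0.05 s, during which the arm holds its last target. There are 200 camera calls.

## Working session

There is one attempt and no reset: what is moved stays moved. The work goes in short steps, Python scripts to look and compute and a tool call to move; the robot and the scene stay as the last step left them, time stands still between calls to the robot, and variables do not carry over. Pictures are saved under pics/ and viewed, about 8 in all and at most 12, crops included, and the job is handed in when it is done.

Besides the shell and the picture viewer there is one more tool, called after "Emit:" by a JSON object that holds its "api" and its "payload". apply_moves: Moves the arm, as the interface text tells. Its arguments: {"type":"object","properties":{"commands":{"type":"array"},"grip_force":{"type":"number"}},"required":["commands"]}

```bash
mkdir -p pics
cat > h.py <<'E'
import numpy as np, cv2
from workcell import ctrl, vision
def cam(n):
    p=vision.camera_params(n); K=np.array([[p['fx'],0,p['cx']],[0,p['fy'],p['cy']],[0,0,1.]])
    return K,np.array(p['rvec'],float).reshape(3,1),np.array(p['tvec'],float).reshape(3,1)
def proj(n,P):
    K,r,t=cam(n); return cv2.projectPoints(np.array(P,float).reshape(-1,1,3),r,t,K,None)[0].reshape(-1,2)
def ray(n,uv):
    K,r,t=cam(n); R=cv2.Rodrigues(r)[0]; c=(-R.T@t).ravel()
    d=R.T@np.linalg.inv(K)@np.array([uv[0],uv[1],1.]); return c,d
def atz(n,uv,z):
    c,d=ray(n,uv); return c+d*(z-c[2])/d[2]
E
python3 - <<'E'
from h import *
for n in('scene','top'):
    im=vision.capture(n); cv2.imwrite(f'pics/{n}0.png',im[:,:,::-1])
    print(n,ray(n,(320,200)))
    for t in('tip_green','stand_green','stand_yellow','stand_blue'):
        for o in vision.cut_out(t,n):
            c=o['centre']; print(t,round(o['confidence'],2),np.round(c,1),o['pixels'].sum(),np.round(atz(n,c,134 if 'tip' in t else 68),0))
o=ctrl.get_obs();print(o['position'],o['ee_rot'],o['time_s'],o['wrist_force'],o['gripper_width'])
E
```

```text
scene (array([1316.16111858, -134.71644097,  875.46376196]), array([-0.70318018,  0.05322802, -0.70902355]))
tip_green 0.64 [173.5 227.7] 42 [ 645. -374.  134.]
tip_green 0.5 [239. 182.] 26 [ 518. -252.  134.]
tip_green 0.39 [166.5 165. ] 25 [ 455. -417.  134.]
stand_green 0.71 [241.5 217. ] 1498 [ 561. -251.   68.]
stand_green 0.69 [182.1 261.6] 1781 [ 679. -364.   68.]
stand_green 0.6 [172.8 199.3] 1553 [ 498. -409.   68.]
stand_green 0.56 [233.2 177.7] 1174 [ 431. -277.   68.]
stand_yellow 0.57 [451.6 205.9] 1475 [547. 224.  68.]
stand_blue 0.92 [350.1 219.3] 1424 [578. -11.  68.]
stand_blue 0.46 [415.3 172.8] 356 [432. 163.  68.]
top (array([461.41005988, -61.99588036, 964.10683711]), array([ 0.09880556, -0.02597879, -0.99494219]))
tip_green 0.63 [402.5 214.2] 28 [ 518. -259.  134.]
tip_green 0.49 [412.8 279.9] 32 [ 381. -281.  134.]
tip_green 0.46 [458.8 155.9] 53 [ 647. -382.  134.]
stand_green 0.9 [439.2 164.8] 1290 [ 639. -361.   68.]
stand_green 0.83 [461.9 244.9] 1337 [ 455. -411.   68.]
stand_green 0.7 [403.3 275.7] 1201 [ 384. -277.   68.]
stand_green 0.61 [391.4 217.2] 1273 [ 515. -250.   68.]
stand_yellow 0.6 [184.6 216.6] 1297 [505. 222.  68.]
stand_blue 0.89 [292.1 203.2] 1093 [542. -22.  68.]
[178.08034582 520.32821514 231.25678649] [ 3.1308077   1.5707036  -1.91139216] 0.5 [-0.03613871  0.32758665 -0.00834769] 85.26842389626152
```

View pics/scene0.png

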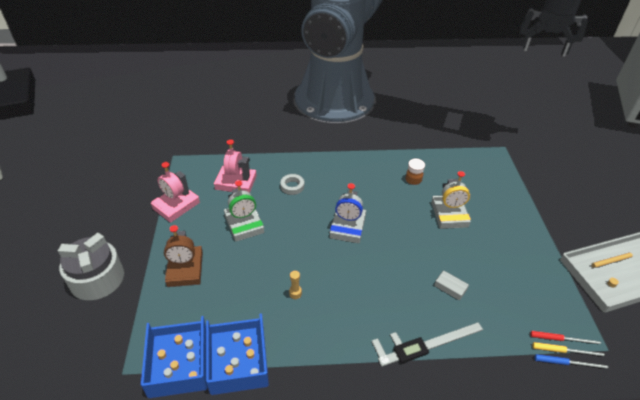

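View pics/top0.png

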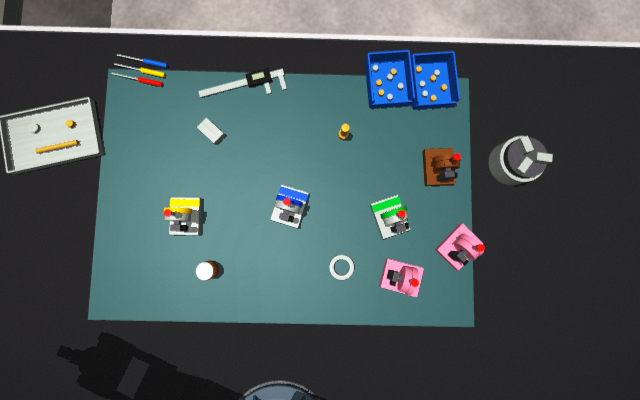

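The scene view shows green at (243,210) with its tip at (239,183). The top view shows its tip at (402,214). The pink and brown look-alikes stand to its side, 130 mm or more away. Next I refine the tip by its red pixels.

Run:
```python
from h import *
from scipy.optimize import least_squares
from scipy.spatial.transform import Rotation as Ro
obs={}
big=[]
for n,(u,v) in (('scene',(239,183)),('top',(402,214))):
    im=cv2.imread(f'pics/{n}0.png').astype(float); 
    v0,u0=v-12,u-12
    c=im[v0:v0+25,u0:u0+25]; r=np.clip(c[:,:,2]-np.maximum(c[:,:,1],c[:,:,0])-40,0,None)
    yy,xx=np.mgrid[v0:v0+25,u0:u0+25]
    obs[n]=(np.array([(r*xx).sum(),(r*yy).sum()])/r.sum()); print(n,obs[n],(r>0).sum(),atz(n,obs[n],134 if n=='top' else 132.5))
    big.append(cv2.resize(im[v-30:v+40,u-35:u+35].astype(np.uint8),(400,400),interpolation=cv2.INTER_CUBIC))
cv2.imwrite('pics/crop.png',np.hstack(big))
f=lambda P:np.r_[proj('scene',P+[0,0,-1.5])[0]-obs['scene'],proj('top',P)[0]-obs['top']]
s=least_squares(f,[518,-255,134.]);print(s.x,f(s.x))
f2=lambda q:f(np.r_[q,134.]);s=least_squares(f2,[518,-255]);T=np.r_[s.x,134];print(T,s.fun)
o=ctrl.get_obs();R=Ro.from_euler('xyz',o['ee_rot']).as_matrix();print(R.round(3));print(R.T@(T+[0,0,97]-o['position']))
```

```text
scene [238.92108027 182.42580645] 343 [ 517.72927105 -252.16471293  132.5       ]
top [401.0244798 213.4749082] 51 [ 519.15799107 -256.3047481   134.        ]
[ 519.10149843 -253.92829148  135.84030802] [-0.93634589 -0.1629338  -0.91583891 -0.05489148]
[ 518.5744364  -254.22713071  134.        ] [-0.97562617  0.29308784 -0.9751757   0.25196707]
[[-0.    -0.946  0.324]
 [-0.     0.324  0.946]
 [-1.     0.    -0.   ]]
[ 3.13938759e-01 -5.72993363e+02 -6.22535769e+02]
```

View pics/crop.png

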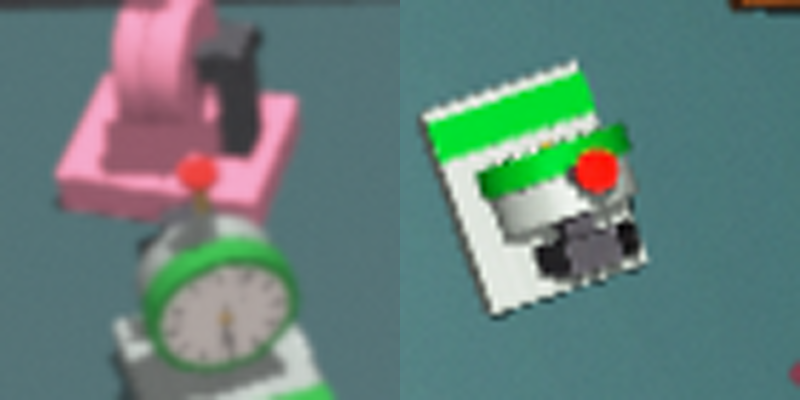

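Emit:
{"api": "apply_moves", "payload": {"commands": [[0,[0,-34,-37],0],[0,[0,-68,-74],0],[0,[0,-102,-111],0],[0,[0,-136,-148],0],[0,[0,-170,-185],0],[0,[0,-204,-222],0],[0,[0,-238,-259],0],[0,[0,-272,-296],0]], "grip_force": 20}}

```text
time_s: 1.3
position: [339.2, 152.2, 231.6]
ee_rot: [-0.954, 1.57, 0.288]
wrist_force: [1.6, 0.8, 0.3]
gripper_width: -0.1
```

Emit:
{"api": "apply_moves", "payload": {"commands": [[0,[0,-34,-37],0],[0,[0,-68,-74],0],[0,[0,-102,-111],0],[0,[0,-136,-148],0],[0,[0,-170,-185],0],[0,[0,-204,-222],0],[0,[0,-238,-259],0],[0,[0,-272,-296],0]]}}

```text
time_s: 2.1
position: [499.9, -214.5, 231.3]
ee_rot: [-1.442, 1.57, -0.202]
wrist_force: [0.3, 0.4, 0.8]
gripper_width: 0.3
```

Run:
```python
from h import *
from scipy.spatial.transform import Rotation as Ro
o=ctrl.get_obs();R=Ro.from_euler('xyz',o['ee_rot']).as_matrix();print(o['position'],o['time_s'],o['gripper_width'],o['wrist_force'],o['qpos']);print(R.round(3));print(R.T@(np.array([518.5,-255,160])-o['position']))
```

```text
[ 499.89992626 -214.48547623  231.3487186 ] 2.1 0.32489502863820663 [0.32235379 0.43304726 0.80494196] [-4.90933898e-01  3.39593690e-01  1.66756823e+00  1.01794399e-04
  1.13412062e+00 -1.73153094e+00]
[[ 0.    -0.946  0.324]
 [-0.     0.324  0.946]
 [-1.    -0.     0.   ]]
[ 71.35723828 -30.70983706 -32.296741  ]
```

Emit:
{"api": "apply_moves", "payload": {"commands": [[0,[0,-15,-16],0],[0,[0,-30,-31],0],[0,[20,-30,-31],0],[0,[40,-30,-31],0],[0,[60,-30,-31],0],[0,[71,-30,-31],0],[0,[71,-30,-31],0],[0,[71,-30,-31],0]]}}

```text
time_s: 2.9
position: [518.1, -251.5, 161.0]
ee_rot: [-1.805, 1.57, -0.564]
wrist_force: [-1.0, 0.5, 0.3]
gripper_width: 0.3
```

Run:
```python
from h import *
o=ctrl.get_obs();print(o['position'],o['wrist_force'])
P=o['position']; b=[]
for n in('scene','top'):
    im=vision.capture(n)[:,:,::-1].copy()
    p=proj(n,P)[0]; t=proj(n,[518.5,-255,134])[0]; print(n,p,t)
    u,v=np.round(t).astype(int)
    c=cv2.resize(im[v-35:v+35,u-35:u+35],(400,400),interpolation=cv2.INTER_CUBIC)
    for q,col in((p,(255,255,0)),(t,(255,0,255))):
        cv2.circle(c,tuple(int(x) for x in ((q-[u-35,v-35]+.5)*400/70)),3,col,1)
    b.append(c)
cv2.imwrite('pics/c2.png',np.hstack(b))
```

```text
[ 518.10552617 -251.45097315  160.97487363] [-0.99625806  0.54683536  0.32454692]
scene [237.92281822 172.8078188 ] [237.51996339 182.20246966]
top [401.73237121 213.09068712] [400.41236985 213.77028318]
```

View pics/c2.png

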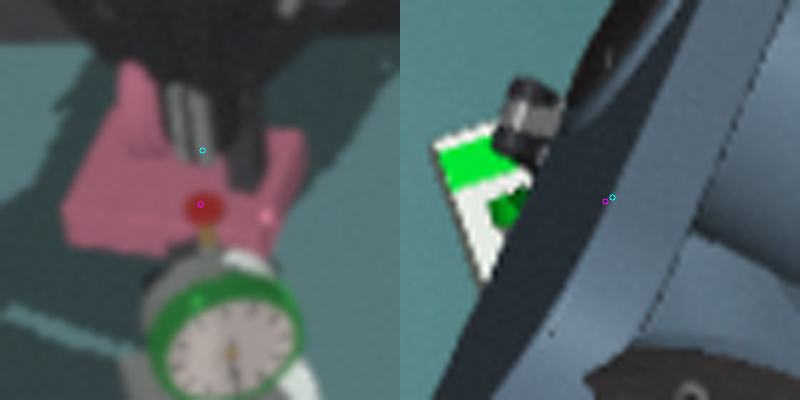

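Emit:
{"api": "apply_moves", "payload": {"commands": [[0,[5,0,0],0],[0,[10,0,0],0],[0,[15,0,0],0],[0,[20,0,0],0],[0,[20,0,0],0],[0,[20,0,0],0],[0,[20,0,0],0],[0,[20,0,0],0]]}}

```text
time_s: 3.8
position: [517.9, -251.4, 140.5]
ee_rot: [-1.701, 1.57, -0.46]
wrist_force: [-0.1, -1.1, 0.2]
gripper_width: -0.0
```

Run:
```python
from h import *
o=ctrl.get_obs();print(o['position'],o['wrist_force'],o['qd'].round(3) if hasattr(o['qd'],'round') else o['qd'])
P=np.array(o['position'])
n='scene'
im=vision.capture(n)[:,:,::-1].copy()
u,v=238,178
c=cv2.resize(im[v-25:v+25,u-35:u+35],(784,560),interpolation=cv2.INTER_CUBIC)
c=cv2.convertScaleAbs(c,alpha=1.8)
yt=np.array([-.946,.324,0])
for q,col in((P,(255,255,0)),(P-11*yt,(0,255,255)),([518.5,-255,134],(255,0,255))):
    q=proj(n,q)[0]
    cv2.circle(c,tuple(int(x) for x in ((q-[u-35,v-25]+.5)*11.2)),4,col,1)
cv2.imwrite('pics/c3.png',c)
```

```text
[ 517.89582227 -251.35189135  140.49166862] [-0.06088815 -1.09673667  0.18118391] [-0.     0.001  0.001 -0.002 -0.    -0.   ]
```

View pics/c3.png

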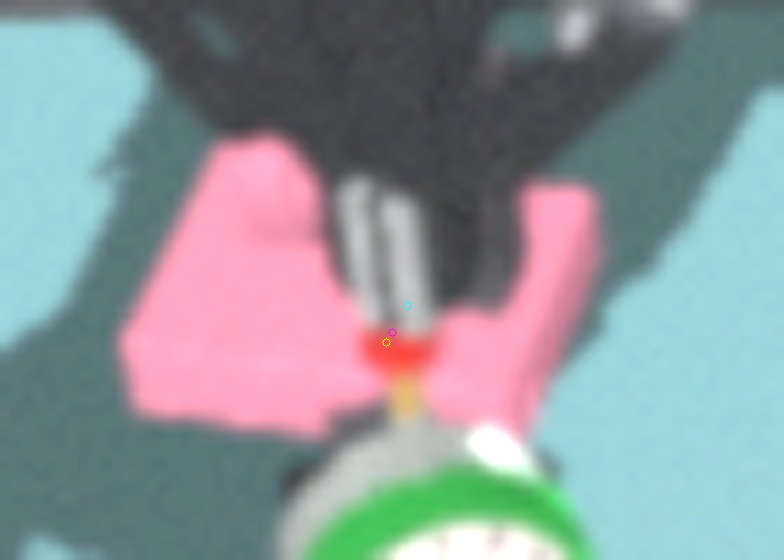

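Emit:
{"api": "apply_moves", "payload": {"commands": [[0,[0,-1,-2.5],0],[0,[2,-1,-2.5],0],[0,[5,-1,-2.5],0],[0,[8,-1,-2.5],0],[0,[11,-1,-2.5],0],[0,[13,-1,-2.5],0],[0,[15,-1,-2.5],0],[0,[15,-1,-2.5],0]]}}

```text
time_s: 4.65
position: [518.0, -254.1, 125.3]
ee_rot: [-2.168, 1.571, -0.927]
wrist_force: [-1.1, 0.7, 5.2]
gripper_width: -0.0
```

Emit:
{"api": "apply_moves", "payload": {"commands": [[0,[0,0,0],0],[0,[0,0,0],0],[0,[0,0,0],0],[0,[0,0,0],0],[0,[0,0,0],0],[0,[0,0,0],0],[0,[0,0,0],0],[0,[0,0,0],0]]}}

```text
time_s: 5.45
position: [518.0, -254.1, 125.5]
ee_rot: [-2.004, 1.57, -0.763]
wrist_force: [-1.3, 0.4, 5.2]
gripper_width: -0.2
```

Run:
```python
from h import *
n='scene'
im=vision.capture(n)[:,:,::-1]
o=ctrl.get_obs();print(o['position'],o['wrist_force'],o['time_s'])
u,v=238,190
cv2.imwrite('pics/c4.png',cv2.convertScaleAbs(cv2.resize(im[v-30:v+30,u-40:u+40],(800,600),interpolation=cv2.INTER_CUBIC),alpha=1.8))
```

```text
[ 518.00679508 -254.05559146  125.53000922] [-1.30189089  0.13205658  5.72781693] 5.5
```

View pics/c4.png

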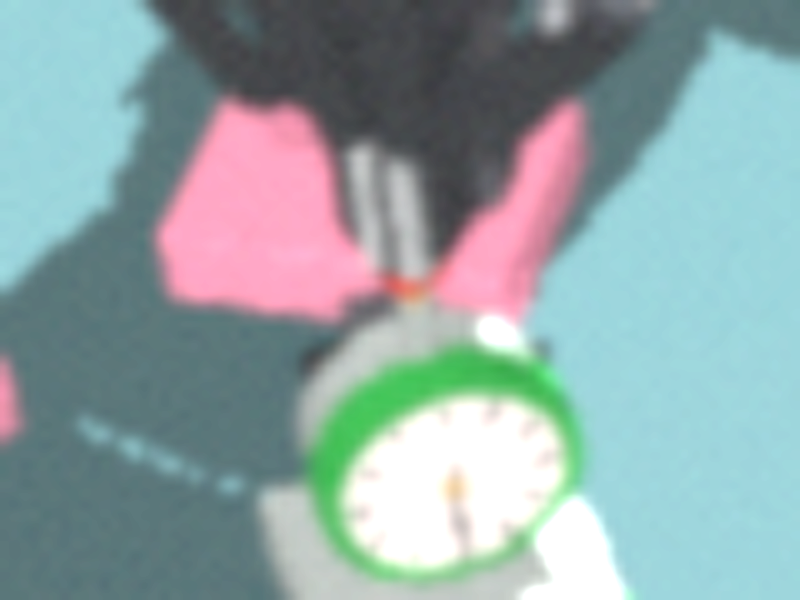

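The wrist reads about 5.4 N and the fingertips stand 8.5 mm below the tip's rest height. In the picture the red disc at (405,285) is pushed down close to the stem. I now let it up, press it again, and let it up.

Emit:
{"api": "apply_moves", "payload": {"commands": [[0,[-4,0,0],0],[0,[-8,0,0],0],[0,[-12,0,0],0],[0,[-15,0,0],0],[0,[-15,0,0],0],[0,[-15,0,0],0],[0,[-15,0,0],0],[0,[-15,0,0],0]]}}

```text
time_s: 6.3
position: [517.8, -253.9, 140.1]
ee_rot: [1.331, 1.57, 2.572]
wrist_force: [-0.2, 0.4, 0.5]
gripper_width: -0.0
```

Run:
```python
from h import *
n='scene'
im=vision.capture(n)[:,:,::-1]
o=ctrl.get_obs();print(o['position'],o['wrist_force'],o['time_s'])
a=im[160:220,198:278];b=cv2.imread('pics/scene0.png')[160:220,198:278]
cv2.imwrite('pics/c5.png',cv2.convertScaleAbs(cv2.resize(np.hstack([b,a]),(800,300),interpolation=cv2.INTER_CUBIC),alpha=1.6))
```

```text
[ 517.8484191  -253.94288799  140.11431132] [0.19085025 0.81798453 0.50907511] 6.35
```

View pics/c5.png

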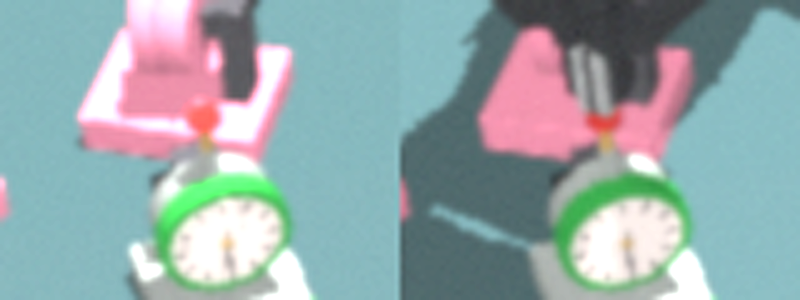

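The plunger is back up: the disc is at (602,122) against (203,117) in the start picture, the fingers cover its upper part, and the force is about 0. The stand has not moved. Now the second press.

Emit:
{"api": "apply_moves", "payload": {"commands": [[0,[3,0,0],0],[0,[6,0,0],0],[0,[9,0,0],0],[0,[12,0,0],0],[0,[15,0,0],0],[0,[15,0,0],0],[0,[15,0,0],0],[0,[15,0,0],0]]}}

```text
time_s: 7.15
position: [518.0, -254.0, 125.5]
ee_rot: [-1.767, 1.571, -0.526]
wrist_force: [-1.6, 1.0, 5.6]
gripper_width: -0.2
```

Emit:
{"api": "apply_moves", "payload": {"commands": [[0,[-4,0,0],0],[0,[-8,0,0],0],[0,[-12,0,0],0],[0,[-15,0,0],0],[0,[-15,0,0],0],[0,[-15,0,0],0],[0,[-15,0,0],0],[0,[-15,0,0],0]]}}

```text
time_s: 7.95
position: [517.8, -254.0, 140.1]
ee_rot: [1.513, 1.57, 2.754]
wrist_force: [-0.4, 0.5, -0.1]
gripper_width: 0.1
```

Emit:
{"api": "apply_moves", "payload": {"commands": [[0,[-20,0,0],0],[0,[-45,0,0],0],[0,[-70,0,0],0],[0,[-90,30,30],0],[0,[-90,60,65],0],[0,[-90,90,100],0],[0,[-90,120,130],0],[0,[-90,150,160],0]]}}

```text
time_s: 8.75
position: [426.8, -52.7, 230.3]
ee_rot: [-1.167, 1.571, 0.073]
wrist_force: [0.1, 0.2, 0.1]
gripper_width: 0.2
```

Emit:
{"api": "apply_moves", "payload": {"commands": [[0,[0,34,37],0],[0,[0,60,65],0],[0,[0,60,65],0],[0,[0,60,65],0],[0,[0,60,65],0],[0,[0,60,65],0],[0,[0,60,65],0],[0,[0,60,65],0]]}}

```text
time_s: 9.55
position: [392.3, 26.4, 230.2]
ee_rot: [1.855, 1.571, 3.095]
wrist_force: [-0.3, 0.1, -0.1]
gripper_width: 0.0
```

Run:
```python
from h import *
n='scene'
a=vision.capture(n)[:,:,::-1]
o=ctrl.get_obs();print(o['position'],o['wrist_force'],o['time_s'])
b=cv2.imread('pics/scene0.png')
b2=[im[140:260,150:350] for im in (b,a)]
cv2.imwrite('pics/c6.png',cv2.resize(np.vstack(b2),(500,600),interpolation=cv2.INTER_CUBIC))
```

```text
[392.20910637  26.53039688 230.19578708] [ 0.04640315  0.07162891 -0.04012918] 9.6
```

View pics/c6.png

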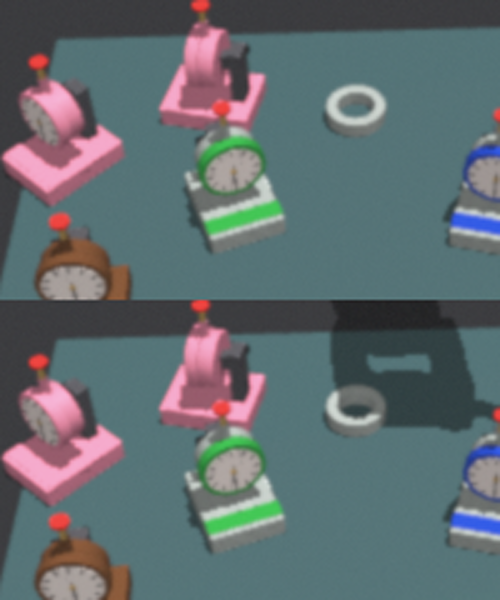

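Before (top) and after (bottom) match: the green tip is at (221,109) before and (221,409) after, which is the same place 300 rows lower. The arm is clear, so I hand in.

```bash
python3 -c "
from workcell import ctrl
print(ctrl.finish_job())"
```

```text
the job is handed in; nothing more can be done
None
```

I pressed the green indicator's plunger twice with the closed fingertips and let it up fully after each press. I then withdrew the arm and handed the job in at about 9.6 s. No verdict was reported.

- **Presses:** each went about 8.5 mm of the 12 mm travel by TCP height. The wrist read 5.2–5.7 N, which by the spring rate means about 8.3 mm, so the two agree.
- **Let up:** the force returned to about 0 each time, and the plunger showed no sign of sticking.
- **Last picture:** in the crop I compared with the start, the green stand, its tip and the ring gauge look unmoved. The yellow stand, jar, plug gauge, gauge block and most of the blue stand lay outside it, so I did not check them again.
- **Disagreements:** the two cameras put the tip about 4 mm apart in y, and the measured TCP sat about 3.5 mm from the commanded pose in y. I corrected by 2.5 mm from a close-up before pressing.

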